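Change over the moulder spindle

TASK

Set up the spindle stand for the next moulding: first lift the worn red cutter off its pin and lay it flat on the round yellow pad, wholly on it, then thread onto the pin, in this order from the bottom, the black collar, the blue cutter and the brass collar, each fully down on the one below. The cutters' carbide edges chip, so set them down rather than dropping them, and leave the green cutter where it lies.

Things in the scene. Friction and masses are not known exactly. Their poses are not given: they have to be found in the camera images.
- shoulder (a point): The spindle stand, fixed to the bench: a dark plate 90 x 90 x 10 mm, on it a round pale metal shoulder, diameter 38, 30 mm tall, and from its middle an upright steel pin, diameter 16, standing 49 mm above the shoulder; the pin's last 9 mm taper to 6 mm diameter. This point is the centre of the shoulder's top face, 40 mm above the bench; z up. At the start the red cutter sits on the shoulder, round the pin.
- pad_top (a point): The pad for worn cutters, fixed to the bench: a yellow disc of diameter 86 mm on a dark wooden plate 100 x 100 mm. This point is the centre of the disc's top face, 16 mm above the bench; z up.
- worn_c (a point): Worn cutter: a red bored disc with three copper-coloured knives set flush, outer diameter 60 mm, height 20 mm, bore 22 mm, about 0.22 kg. At the start it sits on the stand's shoulder with the pin through its bore. The point is its centre, half-way up. The axis of the bore is the z axis; it lies flat, z up; round, so it can be gripped at any yaw.
- black_c (a point): Black spacer collar: a plain black bored disc, outer diameter 50 mm, height 16 mm, bore 22 mm, about 0.18 kg, loose on the bench. The point is its centre, half-way up. The axis of the bore is the z axis; it lies flat, z up; round, so it can be gripped at any yaw.
- blue_c (a point): Fresh cutter: a blue bored disc with three silver knives set flush, outer diameter 60 mm, height 20 mm, bore 22 mm, about 0.22 kg, loose on the bench. The point is its centre, half-way up. The axis of the bore is the z axis; it lies flat, z up; round, so it can be gripped at any yaw.
- brass_c (a point): Brass spacer collar: a plain brass-coloured bored disc, outer diameter 50 mm, height 16 mm, bore 22 mm, about 0.18 kg, loose on the bench. The point is its centre, half-way up. The axis of the bore is the z axis; it lies flat, z up; round, so it can be gripped at any yaw.
- green_c (a point): Green cutter, not wanted: a green bored disc with three silver knives, outer diameter 60 mm, height 20 mm, bore 22 mm, loose on the bench; it stays where it is. The point is its centre, half-way up. The axis of the bore is the z axis; it lies flat, z up; round, so it can be gripped at any yaw.
Things that resemble listed ones, but are neither listed nor needed, are in the scene too. Of the things like the part that bears blue_c, leave any that is pink; of the rest the larger one is meant.

How it is judged:
By the outcome, as a careful person would: the job done as asked, in the order asked, and still so for the second after the job is handed in, with the robot touching nothing.
It also fails if it takes over 104 s, if anything falls off the work surface, if the arm or the gripper's body presses on something with over 40 N, if the wrist force passes 120 N, or if a joint passes its speed limit or range.

ROBOT

A 6-joint arm with a two-finger parallel gripper is mounted at the origin on the work surface. World frame = base frame: x ahead of the robot, y to its left, z up, the work surface at z = 0. Lengths are in m, angles in degrees, forces in N, time in s.
With the tool pointing down it reaches from about 0.35 to 0.875 m from the base axis. Payload 15.5 kg.
Tool frame: the origin (TCP) lies on the centre line of the jaws, within the pads' length; the fingertips stand 25 mm ahead of it and the grasp point (between the pads) lies 6 mm ahead of it; z points along the fingers, y is the line along which they close (so a half turn about z gives the same grasp; the last joint's range is limited). The gripper opens to 85 mm and grips with 20 to 120 N. Pads are 22 mm wide; open, the fingers measure 114 mm over their backs; the gripper's body (76 mm by 85 mm) begins 54 mm behind the grasp point. The pads swing forward as they close: fully open they stand 13 mm farther back than shut.
Start: joints at [59.387, 28.281, 77.091, -0, 74.628, -5.472], TCP at [0.266, 0.566, 0.256] pointing down, gripper open.
Joint ranges: [-166.48, 166.48], [-47.26, 123.95], [12.59, 153.08], [-70.14, 250.14], [6.76, 159.57], [-176.63, 176.63]. Speed limits (degrees/s): [108.29, 108.29, 147.25, 172.46, 172.46, 172.46].

INTERFACE

Orientations are given as [roll, pitch, yaw] about the fixed x, y, z axes, in that order (R = Rz(yaw) Ry(pitch) Rx(roll)).
In Python, from workcell import sensors, imaging, workorder gives the robot as it stands.
- The arm moves only by the tool move_arm, never from a script. Its argument "deltas" is text: rows parted by semicolons, each of 7 numbers parted by spaces: the shift along the tool's x, y, z in cm, then the turn, a rotation vector about the tool's x, y, z in rad, then the opening, from 0 (shut) to 1 (fully open). In form: tx ty tz ax ay az hand; .... A call has 1 to 20 rows; each row is the pose to reach, as a shift and turn from the pose commanded when the call began, along the tool's axes at that moment; what a row does not reach only later rows make up. A row lasts 1/12 s, in which the tool goes at most 41.7 mm and 7.16 degrees, less where a joint would pass 70% of its speed; a pose out of reach is approached as far as the arm can. A call with a gripper value outside its range is refused whole. The fingers move at their own pace and stop on an object; "grip_force" is the grip in N (left out, the last holds). Time passes only in rows, so rows that repeat a pose let the fingers close. It gives the time, the measured TCP pose, the force, the opening and the grip force at its end, in the units of the state.
- sensors.state(): the state, without advancing time (a new reading comes with each control period).
- imaging.camera(name): name is "scene" or "top" or "wrist"; returns the picture (384x512x3 uint8, red, green, blue); there is no depth.
- imaging.get_calibration(name): a dict with "vfov" (degrees; the focal length in pixels is half the picture's height over the tangent of half this angle, whatever the lens; pixels are square), "cx", "cy" (the principal point, pixels), "world_from_camera" (4x4, takes a point from camera to world coordinates); the wrist camera has in their place "T_tool_cam" (4x4, takes a point from camera to tool coordinates, whose origin is the TCP and whose axes are the flange's). Camera axes: x right, y up, looking along -z (the intrinsics and any distortion apply to the point x, -y, -z); pixel columns grow to the right and rows downward; lengths in m; the calibration is good to about 2 mm. The wrist camera is an equidistant fisheye: a pixel r from the principal point sees the ray r / f radians off the axis. A picture is of the moment at which its call begins: read the wrist's pose just before it. get_calibration takes no time and is no camera call.
- workorder.finish_job(): hands the job in; it is judged then, once.
The state is a dict: "clock": time; "q": joint angles; "joint_vel": joint speeds; "joint_torque": joint torques, N m; "position": TCP position; "tool_rot": TCP orientation; "wrist_force": force on the tool from outside, world axes, zero at the start; "torque": the same for the moment, N m; "finger_gap": finger opening in m; "grip_force": force on a finger pad.
Only numpy, scipy, OpenCV 4.12 (cv2) and the standard library are available. Lean on these libraries where they do the work, as an engineer would, in place of code of your own. Each camera call takes 0.05 s, during which the arm holds its last target. There are 200 camera calls.

## Working session

There is one attempt and no reset: what is moved stays moved. The work goes in short steps, Python scripts to look and compute and a tool call to move; the robot and the scene stay as the last step left them, time stands still between calls to the robot, and variables do not carry over. Pictures are saved under pics/ and viewed, at most 17 in all, crops included, and the job is handed in when it is done.

Besides the shell and the picture viewer there is one more tool, called by a JSON object that holds its "method" and its "body", one argument or row to a line. move_arm: Moves the arm, as the interface text tells. Its arguments: {"type":"object","properties":{"deltas":{"type":"string"},"grip_force":{"type":"number"}},"required":["deltas"]}

```bash
mkdir -p pics; ls; python3 - <<'E'
from workcell import sensors, imaging
import cv2,numpy as np
print(sensors.state())
for n in("scene","top","wrist"):
    c=imaging.get_calibration(n); print(n,{k:(np.round(v,4).tolist() if k!='x' else v) for k,v in c.items() if not isinstance(v,str)})
    if n!="wrist":
        cv2.imwrite(f"pics/{n}0.png",imaging.camera(n)[:,:,::-1])
E
```

```text
pics
{'clock': 0.0, 'q': array([ 5.93872745e+01,  2.83143722e+01,  7.71282334e+01, -1.98990567e-03,
        7.46276749e+01, -5.47202775e+00]), 'joint_vel': array([ 0.07490654, -0.00858291,  0.12245756,  0.06343161, -0.0073107 ,
       -0.00193107]), 'joint_torque': array([-9.93039976e-04, -8.82144284e+01, -3.83872283e+01, -9.12522341e-05,
        9.95132898e-03,  6.46070930e-05]), 'position': array([0.26536427, 0.56549756, 0.25569927]), 'tool_rot': array([-1.79929857e+02, -4.79260685e-03,  1.54859828e+02]), 'wrist_force': array([ 0.5686583 ,  0.84838532, -0.00111357]), 'torque': array([-0.00957127, -0.00840867, -0.01823555]), 'grip_force': 0.0, 'finger_gap': 0.0854549889918161}
scene {'vfov': 48.1102, 'cx': 256.2885, 'cy': 188.9581, 'world_from_camera': [[-0.8082, -0.4999, 0.3114, 0.8288], [0.5888, -0.6932, 0.4157, 0.4043], [0.008, 0.5193, 0.8546, 0.8598], [0.0, 0.0, 0.0, 1.0]]}
top {'vfov': 55.881, 'cx': 257.2323, 'cy': 187.6566, 'world_from_camera': [[-0.021, 0.9972, -0.072, 0.4835], [-0.9998, -0.0211, -0.001, 0.0167], [-0.0025, 0.072, 0.9974, 0.9133], [0.0, 0.0, 0.0, 1.0]]}
wrist {'vfov': 65.7065, 'cx': 254.2594, 'cy': 192.0282, 'T_tool_cam': [[0.0002, 0.9516, 0.3072, 0.0795], [1.0, -0.0007, 0.0015, 0.0], [0.0017, 0.3072, -0.9516, -0.1188], [0.0, 0.0, 0.0, 1.0]]}
```

View pics/top0.png

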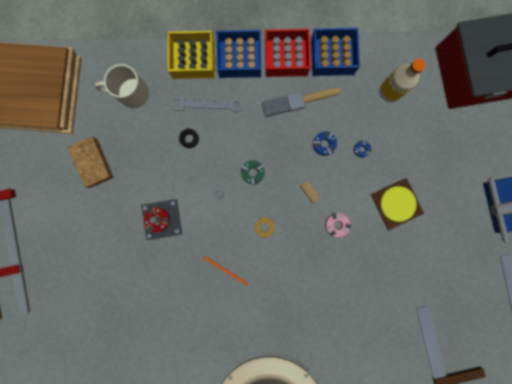

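View pics/scene0.png

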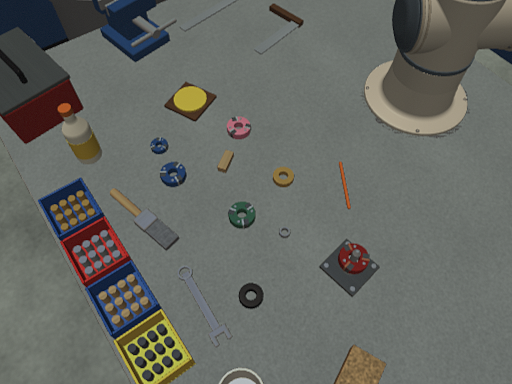

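Top view candidates for blue: large blue (325,144), small blue (362,149), pink (338,225). The instructions exclude pink and ask for the larger of the rest, so it is (325,144). The others are the stand with the red cutter (160,220), pad (399,203), black (189,138), brass (264,227) and green (253,173). I'll measure them and confirm with a crop.

```bash
cat > h.py <<'E'
from workcell import sensors, imaging
import cv2,numpy as np
from scipy.spatial.transform import Rotation as R
HSV={'red':[(0,120,60),(8,255,255)],'yellow':[(27,150,120),(33,255,255)],'blue':[(100,140,50),(122,255,255)],
 'green':[(65,60,30),(90,255,200)],'brass':[(17,110,90),(26,255,255)],'black':[(0,0,0),(180,255,45)]}
def mask(img,col,gray=False):
    h=cv2.cvtColor(img,cv2.COLOR_RGB2HSV); m=cv2.inRange(h,*[np.array(v) for v in HSV[col]])
    if col=='red': m|=cv2.inRange(h,np.array((172,120,60)),np.array((180,255,255)))
    return m
def shot(name):
    s=sensors.state(); return imaging.camera(name),s
def ray(name,uv,s=None):
    c=imaging.get_calibration(name); f=192/np.tan(np.radians(c['vfov']/2))
    p=np.array([uv[0]-c['cx'],-(uv[1]-c['cy'])])
    if name=='wrist':
        r=np.hypot(*p); th=r/f; d=np.array([*(p/max(r,1e-9)*np.sin(th)),-np.cos(th)])
        T=np.eye(4); T[:3,:3]=R.from_euler('xyz',s['tool_rot'],degrees=True).as_matrix(); T[:3,3]=s['position']
        M=T@c['T_tool_cam']
    else: d=np.array([*(p/f),-1]); M=c['world_from_camera']
    return M[:3,3],M[:3,:3]@d
def on(name,uv,z,s=None):
    o,d=ray(name,uv,s); return (o+d*(z-o[2])/d[2])[:2]
def centre(m,near,win,hull=True):
    """outline centre of the blob(s) in a window round `near`"""
    w=np.zeros_like(m); x,y=map(int,near); w[max(0,y-win):y+win,max(0,x-win):x+win]=255
    cs=cv2.findContours(m&w,cv2.RETR_EXTERNAL,cv2.CHAIN_APPROX_NONE)[0]
    cs=[c for c in cs if cv2.contourArea(c)>8]
    h=cv2.convexHull(np.vstack(cs)); M=cv2.moments(h)
    return (M['m10']/M['m00'],M['m01']/M['m00']),M['m00']
E
python3 - <<'E'
from h import *
L=[('red','red',(160,220),(352,258),.06,22),('yellow','yellow',(399,203),(190,98),.016,26),('black','black',(189,138),(251,296),.008,16),
('blue','blue',(325,144),(173,174),.01,16),('bluesmall','blue',(362,149),(160,146),.008,12),('brass','brass',(264,227),(284,176),.008,16),('green','green',(253,173),(242,215),.01,18)]
it=cv2.imread('pics/top0.png')[:,:,::-1].copy(); isc=cv2.imread('pics/scene0.png')[:,:,::-1].copy()
for n,c,a,b,z,w in L:
    o=[]
    for nm,im,p in(('top',it,a),('scene',isc,b)):
        try:
            q,A=centre(mask(im,c),p,w); o+=[np.round(q,1),A,np.round(on(nm,q,z),4)]
        except Exception as e: o.append(repr(e)[:60])
    print(n,*o)
cv2.imwrite('pics/crop1.png',np.hstack([cv2.resize(it[110:250,300:440][:,:,::-1],(400,400)),cv2.resize(isc[100:200,140:260][:,:,::-1],(400,400))]))
E
```

```text
red [156.2 219.4] 482.0 [0.4753 0.2565] [353.3 258.3] 667.0 [0.476  0.2581]
yellow [398.4 203.6] 966.5 [ 0.5015 -0.3309] ValueError('need at least one array to concatenate')
black [188.4 138.1] 240.5 [0.6784 0.1892] [250.5 295.4] 448.5 [0.6756 0.1859]
blue [324.4 143.4] 314.0 [ 0.6571 -0.1541] [172.4 172.9] 366.0 [ 0.6537 -0.1608]
bluesmall [362.  148.7] 128.0 [ 0.6418 -0.2489] [158.6 144.5] 153.5 [ 0.6385 -0.2547]
brass [264.2 226.9] 263.5 [0.4506 0.0025] [283.  175.4] 270.5 [ 0.4453 -0.0034]
green [252.2 171.7] 375.5 [0.5891 0.0295] [241.4 214.5] 513.0 [0.5852 0.0254]
```

View pics/crop1.png

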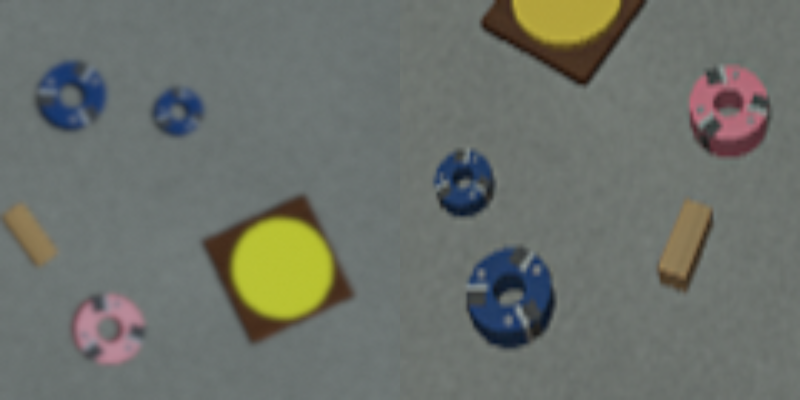

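The enlarged crop shows the large blue cutter at crop (71,95), a clearly smaller blue one at (179,110), and the pink one at (109,328). The large blue is the one meant. I'll move above the red cutter and look with the wrist camera.

{"method": "move_arm", "body": {
  "deltas": "-16 -9.5 3 0 0 0 1;-32.1 -18.9 6.6 0 0 0 1;-32.1 -18.9 6.6 0 0 0 1;-32.1 -18.9 6.6 0 0 0 1;-32.1 -18.9 6.6 0 0 0 1;-32.1 -18.9 6.6 0 0 0 1;-32.1 -18.9 6.6 0 0 0 1;-32.1 -18.9 6.6 0 0 0 1;-32.1 -18.9 6.6 0 0 0 1;-32.1 -18.9 6.6 0 0 0 1;-32.1 -18.9 6.6 0 0 0 1;-32.1 -18.9 6.6 0 0 0 1;-32.1 -18.9 6.6 0 0 0 1;-32.1 -18.9 6.6 0 0 0 1"
}}

```text
clock: 1.27
position: [0.4752, 0.2594, 0.1905]
tool_rot: [180.0, -0.0, 154.9]
wrist_force: [0.6, 1.1, 0.3]
finger_gap: 0.0853
grip_force: 0.0
```

```bash
python3 - <<'E'
from h import *
im,s=shot('wrist'); print(s['clock'],s['position'],s['tool_rot'])
cv2.imwrite('pics/w1.png',im[:,:,::-1])
E
```

```text
1.2667 [0.4751551  0.25942133 0.19049153] [ 1.79986434e+02 -9.39068013e-05  1.54949884e+02]
```

View pics/w1.png

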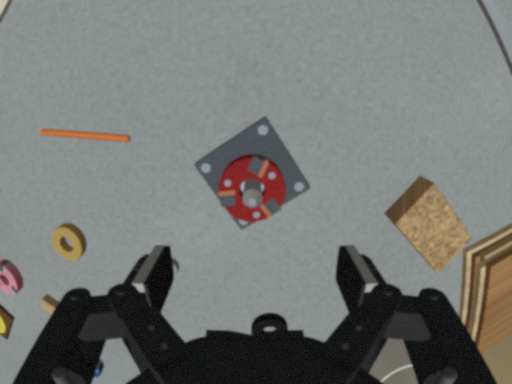

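The wrist view shows the red cutter at about (251,188) on the stand with the pin tip at (253,197), and the open jaws at (155,260) and (352,260). I'll fit a circle of known radius to the far-side edge.

```bash
cat >> h.py <<'E'
from scipy.optimize import least_squares
def hull(m,near,win):
    w=np.zeros_like(m); x,y=map(int,near); w[max(0,y-win):y+win,max(0,x-win):x+win]=255
    cs=[c for c in cv2.findContours(m&w,cv2.RETR_EXTERNAL,cv2.CHAIN_APPROX_NONE)[0] if cv2.contourArea(c)>15]
    return cv2.convexHull(np.vstack(cs))[:,0].astype(float)
def disc(name,pts,z,r,s=None):
    """known-radius circle on plane z, from outline points on the side away from the camera (true top edge)"""
    P=np.array([on(name,p,z,s) for p in pts]); o=ray(name,pts[0],s)[0][:2]; c=P.mean(0)
    for _ in range(3):
        d=(c-o)/np.linalg.norm(c-o); Q=P[(P-c)@d>-0.1*r]
        f=least_squares(lambda c:np.hypot(*(Q-c).T)-r,c,loss='soft_l1',f_scale=.0007); c=f.x
    return c,np.std(np.hypot(*(Q-c).T)-r)
def delta(xyz,s):
    """world target -> tool shift in cm"""
    return np.round(R.from_euler('xyz',s['tool_rot'],degrees=True).inv().apply(np.array(xyz)-s['position'])*100,2)
E
python3 - <<'E'
from h import *
im=cv2.imread('pics/w1.png')[:,:,::-1].copy(); s=sensors.state()
c,e=disc('wrist',hull(mask(im,'red'),(251,188),45),.06,.03,s); print(c,e,delta([*c,.12],s),delta([*c,.067],s))
print('pin tip',on('wrist',(253,199),.089,s))
it=cv2.imread('pics/top0.png')[:,:,::-1].copy(); print(disc('top',hull(mask(it,'red'),(160,220),24),.06,.03))
E
```

```text
[0.47213443 0.25755631] 0.0004863185093016283 [ 0.2  -0.3   7.05] [ 0.2  -0.3  12.35]
pin tip [0.47231698 0.25936264]
(array([0.47562736, 0.2563599 ]), np.float64(0.000656436701440533))
```

{"method": "move_arm", "body": {
  "deltas": "0.2 -0.3 3 0 0 0 1;0.2 -0.3 6 0 0 0 1;0.2 -0.3 9 0 0 0 1;0.2 -0.3 11 0 0 0 1;0.2 -0.3 12.35 0 0 0 1;0.2 -0.3 12.35 0 0 0 1;0.2 -0.3 12.35 0 0 0 1;0.2 -0.3 12.35 0 0 0 1"
}}

```text
clock: 1.98
position: [0.473, 0.2571, 0.0677]
tool_rot: [179.9, 0.0, 154.9]
wrist_force: [0.8, 0.1, 0.3]
finger_gap: 0.0856
grip_force: 0.0
```

```bash
python3 - <<'E'
from h import *
im,s=shot('wrist'); print(s['clock'],s['position'],s['wrist_force'])
cv2.imwrite('pics/w2.png',cv2.resize(im[130:384,100:420,::-1],(800,635))[:600])
E
```

```text
1.9833 [0.47302637 0.25709239 0.06772229] [0.75991577 0.06294193 0.25651597]
```

View pics/w2.png

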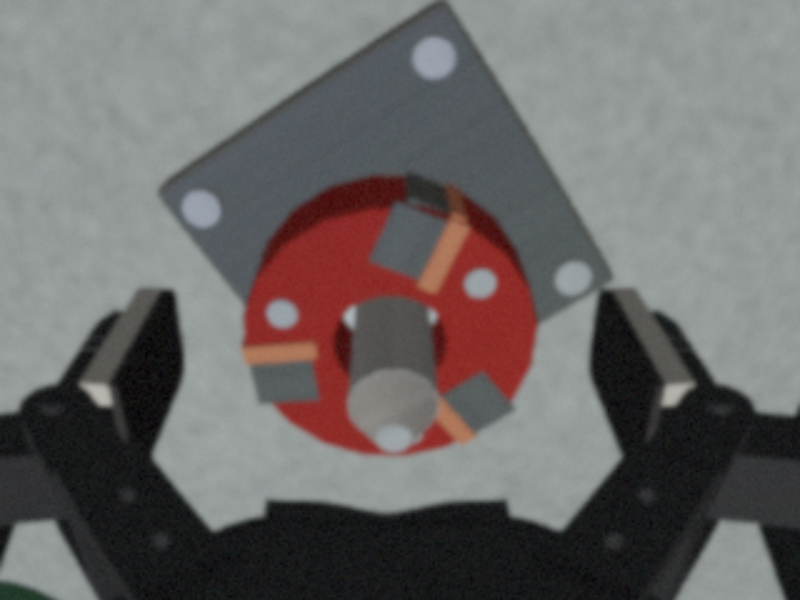

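The jaws straddle the red cutter (crop centre about (390,320)) with equal clearance either side. I'll close and lift slightly.

{"method": "move_arm", "body": {
  "deltas": "0 0 0 0 0 0 0.6;0 0 0 0 0 0 0.5;0 0 0 0 0 0 0.4;0 0 0 0 0 0 0.4;0 0 0 0 0 0 0.4;0 0 0 0 0 0 0.4;0 0 0 0 0 0 0.4;0 0 0 0 0 0 0.4",
  "grip_force": 40
}}

```text
clock: 2.7
position: [0.4731, 0.2566, 0.0679]
tool_rot: [179.9, 0.1, 154.9]
wrist_force: [-2.7, -0.5, 16.1]
finger_gap: 0.0579
grip_force: 39.2
```

```bash
python3 - <<'E'
from h import *
im,s=shot('wrist'); print(s['clock'],s['position'],s['wrist_force'],s['finger_gap'],s['grip_force'])
cv2.imwrite('pics/w3.png',cv2.resize(im[130:384,100:420,::-1],(800,635))[:600])
E
```

```text
2.7 [0.47309661 0.25664285 0.06791588] [-2.67427526 -0.50163672 16.08166874] 0.05794187125566366 39.18051525950432
```

View pics/w3.png

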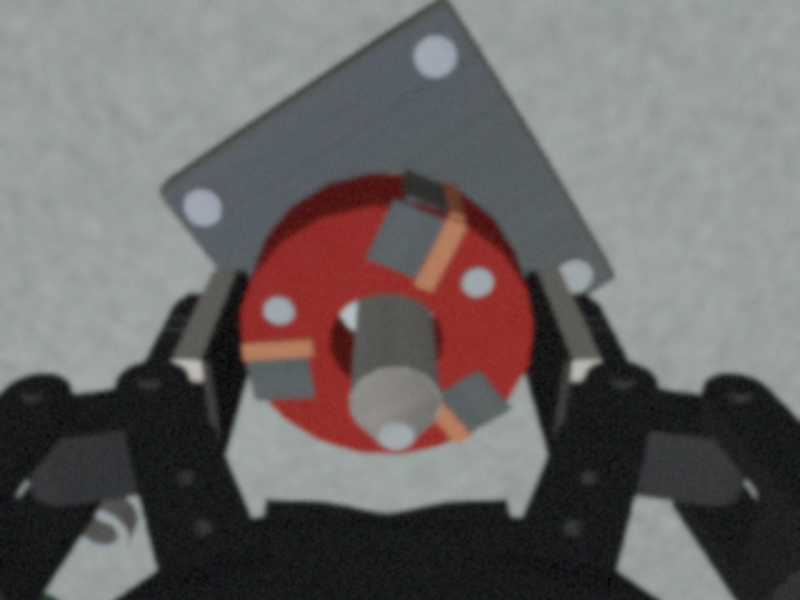

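Gripped evenly at the middle of the cutter (gap 58 mm). I'll lift it straight up off the pin, then carry it to the pad.

{"method": "move_arm", "body": {
  "deltas": "0 0 -1 0 0 0 0.4;0 0 -2.5 0 0 0 0.4;0 0 -5 0 0 0 0.4;0 0 -8 0 0 0 0.4;0 0 -10.2 0 0 0 0.4;-1.1 -2.1 -10.2 0 0 0 0.4;-2.7 -5.2 -10.2 0 0 0 0.4;-4.3 -8.2 -10.2 0 0 0 0.4;-6 -11.5 -10.2 0 0 0 0.4;-8 -15 -10.2 0 0 0 0.4;-10 -18.5 -10.2 0 0 0 0.4;-12 -22 -10.2 0 0 0 0.4;-14 -26 -10.2 0 0 0 0.4;-16 -30 -10.2 0 0 0 0.4;-18 -34 -10.2 0 0 0 0.4;-20 -38 -10.2 0 0 0 0.4;-22 -42 -10.2 0 0 0 0.4;-24 -46 -10.2 0 0 0 0.4;-26 -49.5 -10.2 0 0 0 0.4;-27.4 -52 -10.2 0 0 0 0.4"
}}

```text
clock: 4.42
position: [0.4989, -0.3289, 0.1695]
tool_rot: [180.0, 0.0, 154.8]
wrist_force: [1.6, 0.5, -1.8]
finger_gap: 0.0582
grip_force: 44.2
```

{"method": "move_arm", "body": {
  "deltas": "0 0 0 0 0 0 0.4;0 0 0 0 0 0 0.4;0 0 0 0 0 0 0.4;0 0 0 0 0 0 0.4"
}}

```text
clock: 4.75
position: [0.4994, -0.3256, 0.169]
tool_rot: [180.0, -0.0, 154.9]
wrist_force: [-0.1, 0.6, -1.0]
finger_gap: 0.0577
grip_force: 44.3
```

```bash
python3 - <<'E'
from h import *
im,s=shot('wrist'); print(s['clock'],s['position'],s['tool_rot'],s['wrist_force'],s['finger_gap'],s['grip_force'])
cv2.imwrite('pics/w4.png',im[:,:,::-1])
HSV['yellow']=[(24,120,90),(36,255,255)]
print(delta([.5015,-.331,.05],s))
m=mask(im,'yellow'); ys,xs=np.nonzero(m); print(len(xs),np.median(xs),np.median(ys))
E
```

```text
4.75 [ 0.49935025 -0.32558267  0.16895955] [ 1.79980558e+02 -4.20275140e-02  1.54900310e+02] [-0.06459209  0.62426967 -1.01350712] 0.05771843084788694 44.297552425414324
[-0.43 -0.4  11.9 ]
4501 249.0 179.0
```

View pics/w4.png

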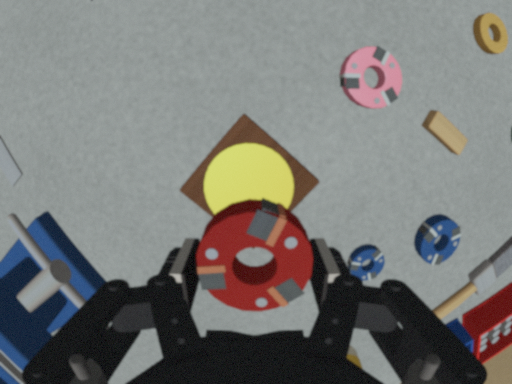

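Red is held level, and the yellow pad shows behind it, centred near (249,187) with its upper arc clear.

```bash
python3 - <<'E'
from h import *
im=cv2.imread('pics/w4.png')[:,:,::-1].copy(); s=sensors.state()
HSV['yellow']=[(24,120,90),(36,255,255)]
h=hull(mask(im,'yellow'),(249,187),60); h=h[h[:,1]<195]
P=np.array([on('wrist',p,.016,s) for p in h])
f=least_squares(lambda c:np.hypot(*(P-c).T)-.043,P.mean(0),loss='soft_l1',f_scale=.0007); print('pad',f.x,np.std(np.hypot(*(P-f.x).T)-.043))
r=hull(mask(im,'red'),(254,255),75); c,e=disc('wrist',r,s['position'][2]-.008,.03,s); print('red',c,e,c-s['position'][:2])
t=np.array([*(f.x+s['position'][:2]-c),.0439]); print(delta(t,s))
E
```

```text
pad [ 0.499169   -0.33216801] 0.00044642067278869736
red [ 0.49862483 -0.32520665] 0.00025381907057558245 [-0.00085606  0.0002845 ]
[-0.35 -0.61 12.51]
```

{"method": "move_arm", "body": {
  "deltas": "-0.35 -0.6 2 0 0 0 0.4;-0.35 -0.6 5 0 0 0 0.4;-0.35 -0.6 8 0 0 0 0.4;-0.35 -0.6 10.5 0 0 0 0.4;-0.35 -0.6 11.5 0 0 0 0.4;-0.35 -0.6 12 0 0 0 0.4;-0.35 -0.6 12.2 0 0 0 0.4;-0.35 -0.6 12.3 0 0 0 0.4;-0.35 -0.6 12.4 0 0 0 0.4;-0.35 -0.6 12.4 0 0 0 0.4;-0.35 -0.6 12.4 0 0 0 0.4"
}}

```text
clock: 5.72
position: [0.5006, -0.3339, 0.0457]
tool_rot: [-180.0, 0.1, 154.9]
wrist_force: [0.5, 0.0, -2.5]
finger_gap: 0.0575
grip_force: 44.3
```

{"method": "move_arm", "body": {
  "deltas": "0 0 0.05 0 0 0 0.4;0 0 0.1 0 0 0 0.4;0 0 0.1 0 0 0 0.4"
}}

```text
clock: 5.97
position: [0.5004, -0.3338, 0.0442]
tool_rot: [-180.0, 0.0, 154.9]
wrist_force: [0.3, -0.3, 4.1]
finger_gap: 0.058
grip_force: 44.8
```

{"method": "move_arm", "body": {
  "deltas": "0 0 0.05 0 0 0 0.4;0 0 0.1 0 0 0 0.4;0 0 0.1 0 0 0 0.4"
}}

```text
clock: 6.22
position: [0.5004, -0.3339, 0.044]
tool_rot: [-180.0, 0.1, 154.9]
wrist_force: [-4.5, 3.9, 21.1]
finger_gap: 0.0579
grip_force: 46.4
```

Contact made with a gentle seat. I'll open, then rise.

{"method": "move_arm", "body": {
  "deltas": "0 0 -0.05 0 0 0 0.6;0 0 -0.1 0 0 0 0.8;0 0 -0.1 0 0 0 1;0 0 -0.1 0 0 0 1;0 0 -0.1 0 0 0 1;0 0 -1 0 0 0 1;0 0 -4 0 0 0 1;0 0 -8 0 0 0 1;0 0 -11 0 0 0 1;0 0 -12.5 0 0 0 1;0 0 -12.5 0 0 0 1;0 0 -12.5 0 0 0 1"
}}

```text
clock: 7.22
position: [0.5005, -0.3339, 0.1689]
tool_rot: [-180.0, 0.1, 154.9]
wrist_force: [0.4, 0.3, 0.2]
finger_gap: 0.0855
grip_force: 0.0
```

```bash
python3 - <<'E'
from h import *
im,s=shot('wrist'); print(s['clock'],s['position'],s['tool_rot'],s['finger_gap'])
cv2.imwrite('pics/w5.png',im[:,:,::-1])
r=hull(mask(im,'red'),(254,190),60); c,e=disc('wrist',r,.036,.03,s); print('red',c,e)
for n,c,z in(('black',(.6775,.188),.16),('blue',(.656,-.157),.16),('brass',(.449,0),.16),('stand',(.473,.258),.19)): print(n,delta([*c,z],s))
E
```

```text
7.2167 [ 0.50047143 -0.3338926   0.16893446] [-1.79971315e+02  1.11322186e-01  1.54859924e+02] 0.08551567803436633
red [ 0.4976555  -0.33371581] 0.0008463924620890835
black [ 6.15 54.77  0.85]
blue [-6.56 22.62  0.89]
brass [18.85 28.04  0.84]
stand [27.63 52.41 -2.19]
```

Red lies on the pad within about 2 mm of centre. Next I'll go to the black collar.

{"method": "move_arm", "body": {
  "deltas": "0.2 2 0 0 0 0 1;0.6 5.5 0.8 0 0 0 1;1.1 9.5 0.8 0 0 0 1;1.5 13.5 0.8 0 0 0 1;2 17.5 0.8 0 0 0 1;2.4 21.5 0.8 0 0 0 1;2.9 25.5 0.8 0 0 0 1;3.3 29.5 0.8 0 0 0 1;3.8 33.5 0.8 0 0 0 1;4.2 37.5 0.8 0 0 0 1;4.7 41.5 0.8 0 0 0 1;5.1 45.5 0.8 0 0 0 1;5.6 49.5 0.8 0 0 0 1;6 53 0.8 0 0 0 1;6.1 54.8 0.8 0 0 0 1;6.1 54.8 0.8 0 0 0 1;6.1 54.8 0.8 0 0 0 1;6.1 54.8 0.8 0 0 0 1;6.1 54.8 0.8 0 0 0 1"
}}

```text
clock: 8.85
position: [0.6773, 0.1872, 0.1591]
tool_rot: [-179.9, -0.1, 154.8]
wrist_force: [0.6, -0.8, -0.3]
finger_gap: 0.0855
grip_force: 0.0
```

```bash
python3 - <<'E'
from h import *
im,s=shot('wrist'); print(s['clock'],s['position'],s['tool_rot'])
cv2.imwrite('pics/w6.png',im[:,:,::-1])
h=hull(mask(im,'black'),(254,180),45); print(h.min(0),h.max(0))
c,e=disc('wrist',h,.016,.025,s); print('black',c,e,delta([*c,.027],s))
E
```

```text
8.85 [0.67728964 0.18715969 0.15909342] [-1.79941730e+02 -6.52407390e-02  1.54797094e+02]
[234. 159.] [279. 209.]
black [0.67402429 0.18839111] 0.0005230840186180226 [ 3.300e-01 -1.000e-02  1.321e+01]
```

View pics/w6.png

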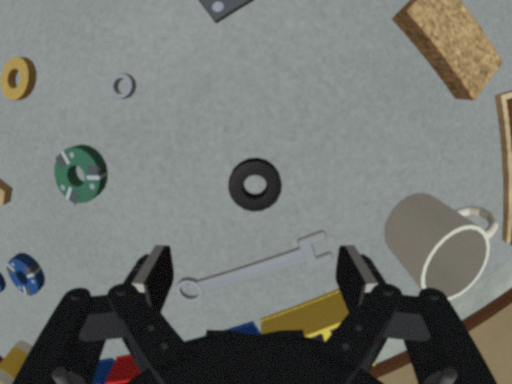

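The black collar is at (255,184), span 229–281. The mask was too tight, so I'll loosen it.

```bash
sed -i "s/(180,255,45)/(180,255,70)/" h.py; python3 - <<'E'
from h import *
im=cv2.imread('pics/w6.png')[:,:,::-1].copy(); s=sensors.state()
h=hull(mask(im,'black'),(255,184),34); print(h.min(0),h.max(0))
c,e=disc('wrist',h,.016,.025,s); print('black',c,e,delta([*c,.027],s))
E
```

```text
[229. 158.] [280. 210.]
black [0.67531782 0.18808792] 0.0005949606450557772 [2.200e-01 1.000e-02 1.324e+01]
```

{"method": "move_arm", "body": {
  "deltas": "0.2 0 3 0 0 0 1;0.2 0 6 0 0 0 1;0.2 0 9 0 0 0 1;0.2 0 11.5 0 0 0 1;0.2 0 12.7 0 0 0 1;0.2 0 13.1 0 0 0 1;0.2 0 13.2 0 0 0 1;0.2 0 13.2 0 0 0 1;0.2 0 13.2 0 0 0 0.6;0.2 0 13.2 0 0 0 0.4;0.2 0 13.2 0 0 0 0.3;0.2 0 13.2 0 0 0 0.3;0.2 0 13.2 0 0 0 0.3;0.2 0 13.2 0 0 0 0.3;0.2 0 13.2 0 0 0 0.3;0.2 0 13.2 0 0 0 0.3"
}}

```text
clock: 10.23
position: [0.6766, 0.1893, 0.0293]
tool_rot: [179.9, 0.1, 154.9]
wrist_force: [-3.5, -1.7, 13.1]
finger_gap: 0.0482
grip_force: 39.3
```

{"method": "move_arm", "body": {
  "deltas": "0 0 -1 0 0 0 0.3;0 0 -3 0 0 0 0.3;0 0 -6 0 0 0 0.3;0 0 -10 0 0 0 0.3;2 -0.3 -13 0 0 0 0.3;5 -0.8 -14 0 0 0 0.3;8 -1.3 -14 0 0 0 0.3;11 -1.8 -14 0 0 0 0.3;14 -2.2 -14 0 0 0 0.3;15.4 -2.4 -14 0 0 0 0.3;15.4 -2.4 -14 0 0 0 0.3;15.4 -2.4 -14 0 0 0 0.3;15.4 -2.4 -14 0 0 0 0.3;15.4 -2.4 -14 0 0 0 0.3"
}}

```text
clock: 11.4
position: [0.5274, 0.2327, 0.168]
tool_rot: [180.0, 0.0, 154.8]
wrist_force: [-0.3, -0.7, -1.2]
finger_gap: 0.0476
grip_force: 41.8
```

```bash
python3 - <<'E'
from h import *
im,s=shot('wrist'); print(s['clock'],s['position'],s['tool_rot'],s['finger_gap'])
cv2.imwrite('pics/w7.png',im[:,:,::-1]);cv2.imwrite('pics/w7c.png',cv2.resize(im[80:320,100:420,::-1],(800,600)))
E
```

```text
11.4 [0.52736392 0.23267593 0.16800936] [1.79968300e+02 3.84522789e-02 1.54828798e+02] 0.047615843066198815
```

View pics/w7c.png

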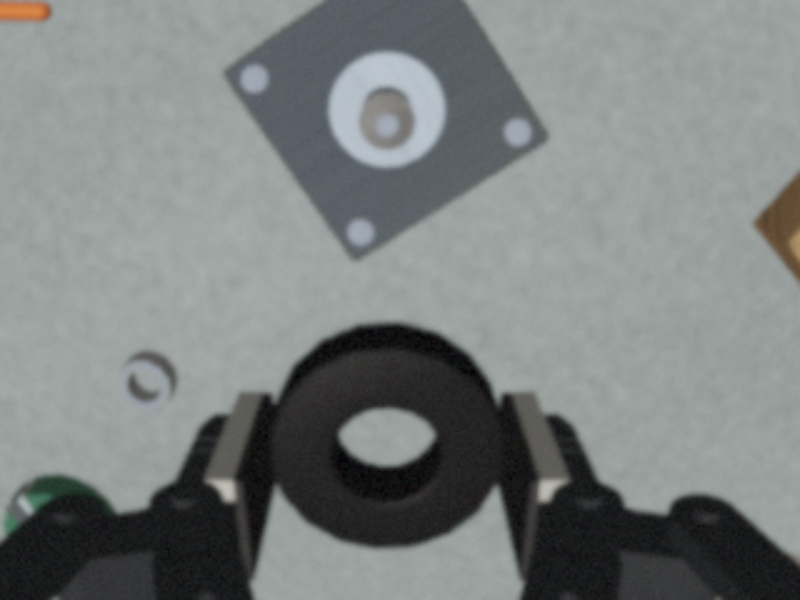

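In the crop, the shoulder is centred at (387,110), the pin tip at (387,125), and the held black collar's top face at about (387,448) with bore rim y 407–500.

```bash
python3 - <<'E'
from h import *
s=sensors.state(); im=cv2.imread('pics/w7.png')[:,:,::-1].copy()
g=cv2.cvtColor(im,cv2.COLOR_RGB2GRAY)
m=cv2.inRange(g,170,255); h=hull(m,(255,124),30); print(h.min(0),h.max(0))
P=np.array([on('wrist',p,.04,s) for p in h])
f=least_squares(lambda c:np.hypot(*(P-c).T)-.019,P.mean(0),loss='soft_l1',f_scale=.0007); print('shoulder',f.x,np.std(np.hypot(*(P-f.x).T)))
print('tip',on('wrist',(254.8,130),.089,s))
full=lambda p:(p[0]/2.5+100,p[1]/2.5+80)
zt=s['position'][2]-.0133
Q=np.array([on('wrist',full(p),zt,s) for p in [(387,547),(330,532),(300,505),(445,532),(475,503)]])
f2=least_squares(lambda c:np.hypot(*(Q-c).T)-.025,Q.mean(0)); print('black rel tool',delta([*f2.x,zt],s))
B=np.array([on('wrist',full(p),zt,s) for p in [(387,500),(387,407),(337,445),(440,445)]]);print('bore',delta([*B[0],zt],s),delta([*B[2],zt],s),delta([*B[3],zt],s))
print('shoulder rel',delta([*f.x,.0693],s))
E
```

```text
[232. 102.] [276. 145.]
shoulder [0.4736519  0.25755848] 0.00012413707129875062
tip [0.47400521 0.25777783]
black rel tool [0.06 0.01 1.33]
bore [-1.25  0.01  1.33] [ 0.13 -1.01  1.33] [0.13 1.1  1.33]
shoulder rel [ 5.92 -0.03  9.85]
```

{"method": "move_arm", "body": {
  "deltas": "2 0 0 0 0 0 0.3;4.5 0 0 0 0 0 0.3;5.9 0 0 0 0 0 0.3;5.9 0 0 0 0 0 0.3;5.9 0 0 0 0 0 0.3;5.9 0 2 0 0 0 0.3;5.9 0 4 0 0 0 0.3;5.9 0 5 0 0 0 0.3;5.9 0 6 0 0 0 0.3;5.9 0 7 0 0 0 0.3;5.9 0 8 0 0 0 0.3;5.9 0 8.8 0 0 0 0.3;5.9 0 9.3 0 0 0 0.3;5.9 0 9.5 0 0 0 0.3;5.9 0 9.5 0 0 0 0.3"
}}

```text
clock: 12.7
position: [0.4729, 0.2579, 0.0725]
tool_rot: [-180.0, -0.0, 154.9]
wrist_force: [-0.1, 0.3, -1.8]
finger_gap: 0.0475
grip_force: 41.8
```

{"method": "move_arm", "body": {
  "deltas": "0 0 0.1 0 0 0 0.3;0 0 0.2 0 0 0 0.3;0 0 0.3 0 0 0 0.3;0 0 0.35 0 0 0 0.3;0 0 0.35 0 0 0 0.3"
}}

```text
clock: 13.12
position: [0.4731, 0.258, 0.0695]
tool_rot: [180.0, 0.0, 154.9]
wrist_force: [-0.0, -0.2, 0.7]
finger_gap: 0.0479
grip_force: 42.0
```

{"method": "move_arm", "body": {
  "deltas": "0 0 0.05 0 0 0 0.3;0 0 0.05 0 0 0 0.3;0 0 0.03 0 0 0 0.5;0 0 0 0 0 0 0.8;0 0 0 0 0 0 1;0 0 0 0 0 0 1;0 0 0 0 0 0 1;0 0 -2 0 0 0 1;0 0 -5 0 0 0 1;0 0 -9 0 0 0 1;0 0 -12 0 0 0 1;0 0 -12 0 0 0 1;0 0 -12 0 0 0 1"
}}

```text
clock: 14.2
position: [0.4738, 0.2583, 0.1909]
tool_rot: [179.9, 0.1, 154.9]
wrist_force: [-0.4, -0.1, -2.1]
finger_gap: 0.0854
grip_force: 0.0
```

```bash
python3 - <<'E'
from h import *
im,s=shot('wrist'); print(s['clock'],s['position'],s['tool_rot'],s['finger_gap'])
cv2.imwrite('pics/w8.png',im[:,:,::-1]);cv2.imwrite('pics/w8c.png',cv2.resize(im[120:260,175:335,::-1],(640,560)))
print('blue',delta([.656,-.157,.16],s))
E
```

```text
14.2 [0.4737601  0.25827445 0.19094311] [1.79850034e+02 1.38375491e-01 1.54859774e+02] 0.0853988726433162
blue [-34.13 -29.86   3.1 ]
```

View pics/w8c.png

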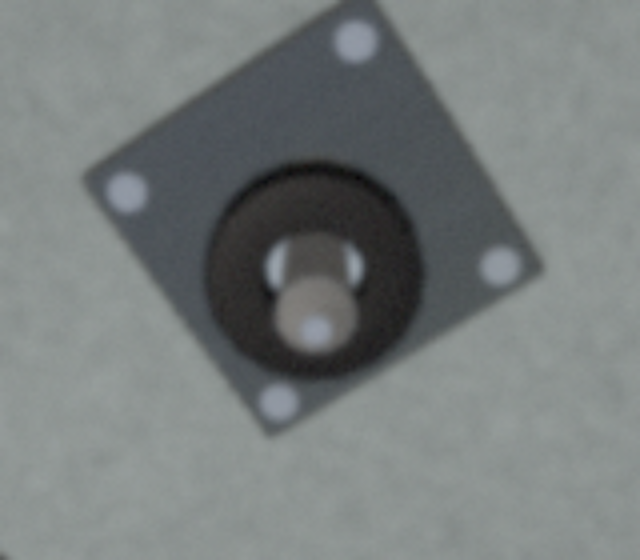

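The black collar sits flat and centred on the shoulder (crop (315,270)), with the pin through it. Next is the large blue cutter.

{"method": "move_arm", "body": {
  "deltas": "-1.5 -1.3 0 0 0 0 1;-4 -3.5 0 0 0 0 1;-7 -6.1 1 0 0 0 1;-10 -8.7 2 0 0 0 1;-13 -11.4 3 0 0 0 1;-16 -14 3.1 0 0 0 1;-19 -16.6 3.1 0 0 0 1;-22 -19.2 3.1 0 0 0 1;-25 -21.9 3.1 0 0 0 1;-28 -24.5 3.1 0 0 0 1;-31 -27.1 3.1 0 0 0 1;-33.5 -29.3 3.1 0 0 0 1;-34.1 -29.9 3.1 0 0 0 1;-34.1 -29.9 3.1 0 0 0 1;-34.1 -29.9 3.1 0 0 0 1;-34.1 -29.9 3.1 0 0 0 1;-34.1 -29.9 3.1 0 0 0 1"
}}

```text
clock: 15.67
position: [0.6541, -0.1562, 0.1578]
tool_rot: [180.0, -0.1, 154.9]
wrist_force: [0.5, -0.1, -0.2]
finger_gap: 0.0853
grip_force: 0.0
```

```bash
python3 - <<'E'
from h import *
im,s=shot('wrist'); print(s['clock'],s['position'],s['tool_rot'])
cv2.imwrite('pics/w9.png',im[:,:,::-1])
h=hull(mask(im,'blue'),(254,184),40); print(h.min(0),h.max(0))
c,e=disc('wrist',h,.02,.03,s); print('blue',c,e,delta([*c,.0285],s))
E
```

```text
15.6667 [ 0.65406435 -0.15621728  0.15781001] [ 1.79999853e+02 -7.44490831e-02  1.54928716e+02]
[225. 156.] [287. 216.]
blue [ 0.65297862 -0.1545547 ] 0.0008149032684038052 [ 0.15  0.1  12.93]
```

View pics/w9.png

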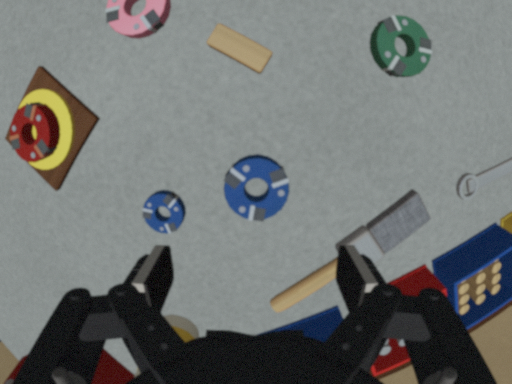

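The large blue cutter is at (256,188), centred. The small blue one at (163,212) stays clear of the left finger. I'll grasp the large one.

{"method": "move_arm", "body": {
  "deltas": "0.1 0.1 3 0 0 0 1;0.1 0.1 6 0 0 0 1;0.1 0.1 9 0 0 0 1;0.1 0.1 11.5 0 0 0 1;0.1 0.1 12.5 0 0 0 1;0.1 0.1 12.8 0 0 0 1;0.1 0.1 12.9 0 0 0 1;0.1 0.1 12.9 0 0 0 1;0.1 0.1 12.9 0 0 0 0.7;0.1 0.1 12.9 0 0 0 0.6;0.1 0.1 12.9 0 0 0 0.4;0.1 0.1 12.9 0 0 0 0.4;0.1 0.1 12.9 0 0 0 0.4;0.1 0.1 12.9 0 0 0 0.4;0.1 0.1 12.9 0 0 0 0.4;0.1 0.1 12.9 0 0 0 0.4"
}}

```text
clock: 17.05
position: [0.6549, -0.1565, 0.0309]
tool_rot: [180.0, 0.1, 154.9]
wrist_force: [-1.6, 1.6, 10.6]
finger_gap: 0.0573
grip_force: 40.8
```

{"method": "move_arm", "body": {
  "deltas": "0 0 -1 0 0 0 0.4;0 0 -3 0 0 0 0.4;0 0 -6 0 0 0 0.4;0 0 -10 0 0 0 0.4;1 1.1 -13 0 0 0 0.4;3 3.2 -15 0 0 0 0.4;5.5 5.8 -15 0 0 0 0.4;8 8.5 -15 0 0 0 0.4;10.5 11.1 -15 0 0 0 0.4;13 13.8 -15 0 0 0 0.4;15.5 16.5 -15 0 0 0 0.4;18 19.1 -15 0 0 0 0.4;20.5 21.8 -15 0 0 0 0.4;23 24.4 -15 0 0 0 0.4;25.5 27.1 -15 0 0 0 0.4;27.5 29.2 -15 0 0 0 0.4;28.1 29.8 -15 0 0 0 0.4;28.1 29.8 -15 0 0 0 0.4;28.1 29.8 -15 0 0 0 0.4;28.1 29.8 -15 0 0 0 0.4"
}}

```text
clock: 18.72
position: [0.5267, 0.232, 0.1796]
tool_rot: [-180.0, 0.0, 154.8]
wrist_force: [0.5, -0.4, -3.3]
finger_gap: 0.0572
grip_force: 44.9
```

```bash
python3 - <<'E'
from h import *
im,s=shot('wrist'); print(s['clock'],s['position'],s['tool_rot'],s['finger_gap'])
cv2.imwrite('pics/w10.png',im[:,:,::-1])
zt=s['position'][2]-.0309+.02
h=hull(mask(im,'blue'),(254,260),75); c,e=disc('wrist',h,zt,.03,s); print(h.min(0),h.max(0),'held rel',delta([*c,zt],s),e)
k=hull(mask(im,'black'),(255,124),33); print(k.min(0),k.max(0)); c2,e=disc('wrist',k,.056,.025,s); print('black',c2,e)
print('stand rel',delta([.4737,.2577,.0869],s))
E
```

```text
18.7167 [0.52672996 0.23203108 0.17963868] [-1.79999167e+02  2.46253331e-02  1.54831608e+02] 0.057213332854403776
[197. 199.] [312. 304.] held rel [ 0.13 -0.02  1.09] 0.0002985019780637283
[225.  95.] [285. 154.]
black [0.47318858 0.25760316] 0.0002464341170207556
stand rel [5.9  0.07 9.27]
```

View pics/w10.png

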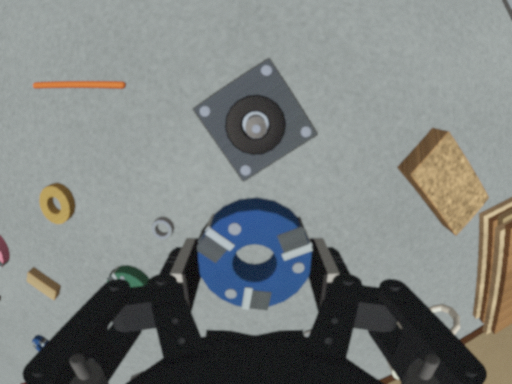

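Blue is held level at (254,252), and the stand with the black collar is at (256,124). I'll shift about 5.8 cm, then lower to just above seating.

{"method": "move_arm", "body": {
  "deltas": "2 0 0 0 0 0 0.4;4.5 0.1 0 0 0 0 0.4;5.8 0.1 0 0 0 0 0.4;5.8 0.1 0 0 0 0 0.4;5.8 0.1 0 0 0 0 0.4;5.8 0.1 2 0 0 0 0.4;5.8 0.1 4 0 0 0 0.4;5.8 0.1 5 0 0 0 0.4;5.8 0.1 6 0 0 0 0.4;5.8 0.1 7 0 0 0 0.4;5.8 0.1 8 0 0 0 0.4;5.8 0.1 8.5 0 0 0 0.4;5.8 0.1 8.8 0 0 0 0.4;5.8 0.1 8.9 0 0 0 0.4;5.8 0.1 8.9 0 0 0 0.4"
}}

```text
clock: 20.02
position: [0.4744, 0.2585, 0.0903]
tool_rot: [180.0, 0.0, 154.9]
wrist_force: [0.3, -0.2, -3.0]
finger_gap: 0.0569
grip_force: 44.9
```

{"method": "move_arm", "body": {
  "deltas": "0 0 0.1 0 0 0 0.4;0 0 0.2 0 0 0 0.4;0 0 0.3 0 0 0 0.4;0 0 0.35 0 0 0 0.4;0 0 0.35 0 0 0 0.4"
}}

```text
clock: 20.43
position: [0.4744, 0.2585, 0.0869]
tool_rot: [180.0, 0.0, 154.9]
wrist_force: [-0.7, -0.0, -1.4]
finger_gap: 0.057
grip_force: 45.2
```

{"method": "move_arm", "body": {
  "deltas": "0 0 0.05 0 0 0 0.4;0 0 0.1 0 0 0 0.4;0 0 0.1 0 0 0 0.4"
}}

```text
clock: 20.68
position: [0.4744, 0.2585, 0.0868]
tool_rot: [180.0, 0.0, 154.9]
wrist_force: [-4.9, -2.3, 20.3]
finger_gap: 0.0572
grip_force: 47.3
```

Contact at the expected height of 0.0868. I'll release, rise and look.

{"method": "move_arm", "body": {
  "deltas": "0 0 -0.1 0 0 0 0.4;0 0 -0.1 0 0 0 0.5;0 0 -0.1 0 0 0 0.8;0 0 -0.1 0 0 0 1;0 0 -0.1 0 0 0 1;0 0 -0.1 0 0 0 1;0 0 -2 0 0 0 1;0 0 -5 0 0 0 1;0 0 -9 0 0 0 1;0 0 -11 0 0 0 1;0 0 -11 0 0 0 1;0 0 -11 0 0 0 1"
}}

```text
clock: 21.68
position: [0.4748, 0.2586, 0.1969]
tool_rot: [179.9, 0.1, 154.9]
wrist_force: [0.4, 0.3, -0.8]
finger_gap: 0.0853
grip_force: 0.0
```

```bash
python3 - <<'E'
from h import *
im,s=shot('wrist'); print(s['clock'],s['position'],s['tool_rot'],s['finger_gap'])
cv2.imwrite('pics/w11.png',im[:,:,::-1])
h=hull(mask(im,'blue'),(254,190),50); c,e=disc('wrist',h,.076,.03,s); print(h.min(0),h.max(0),c,e)
print('brass',delta([.449,0,.16],s))
E
```

```text
21.6833 [0.47481565 0.25864548 0.1968761 ] [1.79891814e+02 9.97131421e-02 1.54859362e+02] 0.08532376749910507
[220. 157.] [287. 223.] [0.4721145  0.25920848] 0.0007773892752391729
brass [ -8.64 -24.52   3.66]
```

{"method": "move_arm", "body": {
  "deltas": "-0.7 -2 0 0 0 0 1;-1.8 -5 0 0 0 0 1;-3 -8.5 1 0 0 0 1;-4.2 -12 2 0 0 0 1;-5.5 -15.5 3 0 0 0 1;-6.7 -19 3.6 0 0 0 1;-7.9 -22.5 3.6 0 0 0 1;-8.6 -24.5 3.6 0 0 0 1;-8.6 -24.5 3.6 0 0 0 1;-8.6 -24.5 3.6 0 0 0 1;-8.6 -24.5 3.6 0 0 0 1;-8.6 -24.5 3.6 0 0 0 1"
}}

```text
clock: 22.73
position: [0.4479, 0.0009, 0.1593]
tool_rot: [-180.0, -0.1, 154.9]
wrist_force: [0.1, -0.0, 0.1]
finger_gap: 0.0857
grip_force: 0.0
```

```bash
python3 - <<'E'
from h import *
im,s=shot('wrist'); print(s['clock'],s['position'],s['tool_rot'])
cv2.imwrite('pics/w12.png',im[:,:,::-1])
h=hull(mask(im,'brass'),(254,184),45); print(h.min(0),h.max(0))
c,e=disc('wrist',h,.016,.025,s); print('brass',c,e,delta([*c,.030],s))
E
```

```text
22.7333 [0.44789006 0.0009435  0.15934974] [-1.79990898e+02 -5.01276365e-02  1.54914941e+02]
[230. 161.] [280. 211.]
brass [0.44727798 0.00198589] 0.000467071447559189 [ 0.09  0.07 12.94]
```

View pics/w12.png

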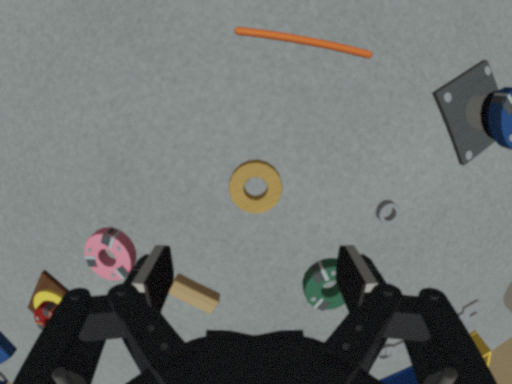

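The brass collar is at (255,187), with nothing in the fingers' way. I'll grasp it.

{"method": "move_arm", "body": {
  "deltas": "0.1 0.1 3 0 0 0 1;0.1 0.1 6 0 0 0 1;0.1 0.1 9 0 0 0 1;0.1 0.1 11.5 0 0 0 1;0.1 0.1 12.5 0 0 0 1;0.1 0.1 12.9 0 0 0 1;0.1 0.1 13 0 0 0 1;0.1 0.1 13 0 0 0 1;0.1 0.1 13 0 0 0 0.6;0.1 0.1 13 0 0 0 0.4;0.1 0.1 13 0 0 0 0.3;0.1 0.1 13 0 0 0 0.3;0.1 0.1 13 0 0 0 0.3;0.1 0.1 13 0 0 0 0.3;0.1 0.1 13 0 0 0 0.3;0.1 0.1 13 0 0 0 0.3"
}}

```text
clock: 24.12
position: [0.448, 0.0014, 0.0308]
tool_rot: [180.0, 0.1, 154.8]
wrist_force: [-1.5, 2.0, 20.9]
finger_gap: 0.0478
grip_force: 37.8
```

{"method": "move_arm", "body": {
  "deltas": "0 0 -1 0 0 0 0.3;0 0 -3 0 0 0 0.3;0 0 -6 0 0 0 0.3;0 0 -10 0 0 0 0.3;0.1 1 -13 0 0 0 0.3;0.4 3.5 -15.5 0 0 0 0.3;0.8 7 -15.5 0 0 0 0.3;1.2 10.5 -15.5 0 0 0 0.3;1.5 14 -15.5 0 0 0 0.3;1.9 17.5 -15.5 0 0 0 0.3;2.3 21 -15.5 0 0 0 0.3;2.6 23.5 -15.5 0 0 0 0.3;2.7 24.3 -15.5 0 0 0 0.3;2.7 24.3 -15.5 0 0 0 0.3;2.7 24.3 -15.5 0 0 0 0.3;2.7 24.3 -15.5 0 0 0 0.3"
}}

```text
clock: 25.45
position: [0.5258, 0.2317, 0.1848]
tool_rot: [-180.0, -0.0, 154.8]
wrist_force: [0.2, -0.1, -2.5]
finger_gap: 0.048
grip_force: 41.9
```

```bash
python3 - <<'E'
from h import *
im,s=shot('wrist'); print(s['clock'],s['position'],s['tool_rot'],s['finger_gap'])
cv2.imwrite('pics/w13.png',im[:,:,::-1])
zt=s['position'][2]-.0308+.016
h=hull(mask(im,'brass'),(254,260),75); c,e=disc('wrist',h,zt,.025,s); print(h.min(0),h.max(0),'held rel',delta([*c,zt],s),e)
k=hull(mask(im,'blue'),(255,124),45); c2,e=disc('wrist',k,.076,.03,s); print(k.min(0),k.max(0),'blue',c2,e)
print('stand rel',delta([.4738,.2577,.1068],s))
E
```

```text
25.45 [0.52579355 0.23173445 0.18476439] [-1.79955734e+02 -2.65353005e-02  1.54825969e+02] 0.04799148443217786
[208. 210.] [301. 296.] held rel [ 0.03 -0.02  1.48] 0.0002812290424287223
[220.  90.] [295. 162.] blue [0.4728103  0.25822254] 0.00047880884309710206
stand rel [5.81 0.14 7.8 ]
```

View pics/w13.png

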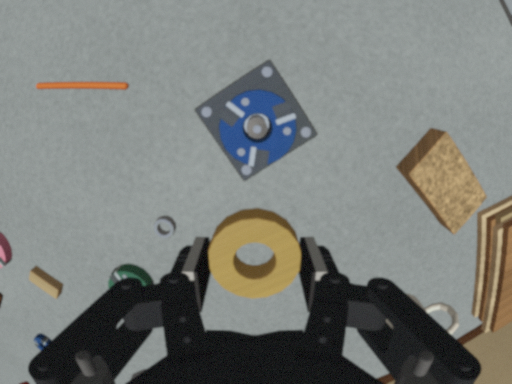

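Blue is seated on the stand (258,127) with the pin showing in its bore, and brass is held level at (254,254). I'll lower it on.

{"method": "move_arm", "body": {
  "deltas": "2 0 0 0 0 0 0.3;4.5 0.1 0 0 0 0 0.3;5.8 0.15 0 0 0 0 0.3;5.8 0.15 0 0 0 0 0.3;5.8 0.15 0 0 0 0 0.3;5.8 0.15 2 0 0 0 0.3;5.8 0.15 4 0 0 0 0.3;5.8 0.15 5 0 0 0 0.3;5.8 0.15 6 0 0 0 0.3;5.8 0.15 6.8 0 0 0 0.3;5.8 0.15 7.2 0 0 0 0.3;5.8 0.15 7.4 0 0 0 0.3;5.8 0.15 7.5 0 0 0 0.3;5.8 0.15 7.5 0 0 0 0.3"
}}

```text
clock: 26.67
position: [0.4748, 0.2589, 0.1101]
tool_rot: [180.0, 0.0, 154.9]
wrist_force: [0.3, 0.0, -1.7]
finger_gap: 0.0476
grip_force: 41.9
```

{"method": "move_arm", "body": {
  "deltas": "0 0 0.1 0 0 0 0.3;0 0 0.2 0 0 0 0.3;0 0 0.25 0 0 0 0.3;0 0 0.25 0 0 0 0.3"
}}

```text
clock: 27.0
position: [0.4745, 0.2589, 0.1073]
tool_rot: [180.0, 0.0, 154.9]
wrist_force: [0.2, 0.3, -1.6]
finger_gap: 0.0482
grip_force: 42.0
```

{"method": "move_arm", "body": {
  "deltas": "0 0 0.03 0 0 0 0.3;0 0 0.06 0 0 0 0.3;0 0 0.09 0 0 0 0.3;0 0 0.09 0 0 0 0.3"
}}

```text
clock: 27.33
position: [0.4747, 0.2589, 0.107]
tool_rot: [180.0, 0.0, 154.9]
wrist_force: [-2.3, -1.2, 11.2]
finger_gap: 0.0475
grip_force: 43.2
```

Contact at the expected height. I'll release, rise and check everything.

{"method": "move_arm", "body": {
  "deltas": "0 0 -0.05 0 0 0 0.3;0 0 -0.05 0 0 0 0.45;0 0 -0.05 0 0 0 0.7;0 0 -0.05 0 0 0 1;0 0 -0.05 0 0 0 1;0 0 -0.05 0 0 0 1;0 0 -0.05 0 0 0 1;0 0 -2 0 0 0 1;0 0 -5 0 0 0 1;0 0 -8 0 0 0 1;-3 -3 -12 0 0 0 1;-6 -6 -14 0 0 0 1;-9 -9 -14 0 0 0 1;-12 -12 -14 0 0 0 1;-12 -12 -14 0 0 0 1;-12 -12 -14 0 0 0 1"
}}

```text
clock: 28.67
position: [0.5337, 0.0955, 0.2469]
tool_rot: [-180.0, 0.1, 154.7]
wrist_force: [0.3, 0.3, 0.0]
finger_gap: 0.0855
grip_force: 0.0
```

```bash
python3 - <<'E'
from h import *
t=imaging.camera('top'); sc=imaging.camera('scene'); w,s=shot('wrist'); print(s['clock'],s['position'],s['finger_gap'])
A=cv2.resize(sc[200:300,300:400,::-1],(400,400),interpolation=cv2.INTER_CUBIC); B=cv2.resize(sc[65:135,155:225,::-1],(400,400),interpolation=cv2.INTER_CUBIC)
cv2.imwrite('pics/fin.png',np.hstack([A,B]))
h=hull(mask(t,'red'),(399,203),28); print('red top cam',disc('top',h,.036,.03))
for p,c,z,r in(((160,220),'brass',.092,.025),((253,173),'green',.02,.03)):
    print(c,disc('top',hull(mask(t,c),p,20),z,r))
h=hull(mask(sc,'red'),(190,95),35); print('red scene',disc('scene',h,.036,.03))
h0=cv2.imread('pics/top0.png')[:,:,::-1].copy()
print('green before',disc('top',hull(mask(h0,'green'),(253,173),20),.02,.03),'pad before',disc('top',hull(mask(h0,'yellow'),(399,203),26),.016,.043))
E
```

```text
28.7667 [0.53226087 0.0985281  0.24632203] 0.08540646074967202
red top cam (array([ 0.49988068, -0.32684866]), np.float64(0.0017805678625253763))
brass (array([0.47902477, 0.25730627]), np.float64(0.0008571270050285071))
green (array([0.56696357, 0.00663084]), np.float64(3.524298908264001e-12))
red scene (array([ 0.50005316, -0.33467181]), np.float64(0.0012670133382346538))
green before (array([0.58638757, 0.02807619]), np.float64(0.0008728295903580269)) pad before (array([ 0.50160922, -0.33173341]), np.float64(0.00028089226467813567))
```

View pics/fin.png

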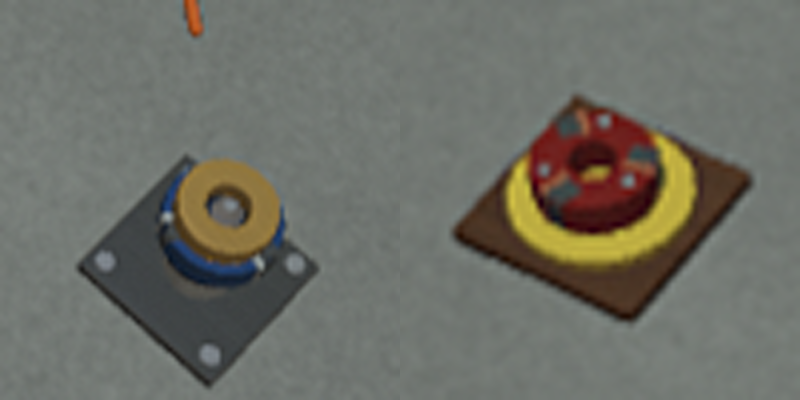

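The final view shows the stack level on the pin at (225,215), brass over blue, and the red cutter flat inside the yellow disc. The top camera's view of green is now blocked by the arm. The last wrist picture shows it at (130,275), apparently undisturbed. I'll hand in.

```bash
python3 -c "
from workcell import workorder; print(workorder.finish_job())"
```

```text
the job is handed in; nothing more can be done
None
```

I handed the job in at about 29 s: the red cutter lies flat on the yellow pad, and the black collar, large blue cutter and brass collar are seated in that order on the pin. I never gripped or touched the green cutter, though the arm blocked the final camera check of its position.

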